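# Loosen the stage-glass retaining ring of a microscope light base

## Task

The frosted glass in the white microscope light base is due for cleaning. With a fingertip, first push the swinging clip away from over the glass, all the way back to its stop; then loosen the big knurled ring around the glass by rolling a fingertip along its rim: two full turns anticlockwise seen from above, so that the little lug on the ring has gone round twice and is back at the mark on the base. Pick nothing up, leave the small dimmer wheel and everything else where it is, and finish clear of the base.

Things in the scene. Friction and masses are not known exactly. Their poses are not given: they have to be found in the camera images.
- base: fixed white box, top face 50 mm above the table. Origin on the table under the ring's axis; it spans -120 to 120 mm in its own x, -170 to 135 mm in its own y, z up. The mark: a flat dark line on top, radial, 67 to 93 mm from the ring's axis on the -x side. Nothing but the clip stands within 95 mm of that axis; a fixed pillar socket (radius 20, 34 mm high) is on top at x 75, y -135
- ring_top (a point): centre of the big dark steel knurled ring, on its vertical axis at its top face, 68 mm above the table. Its side stands on the base top (z 50 to 68 mm) with 24 upright half-round ridges, 3.2 mm proud, from z 50.5 to 66 mm; radius 50.7 mm over the ridges, 47.5 mm between. The frosted glass is 3 mm below the top face. Too wide to grip
- ring_lug (a point): top of the little pale index lug (11 mm radially, 10 mm wide, up to 71 mm above the table) on the ring's top face, 40.5 mm from the axis. Starts on the base's -x side, at the mark
- ring (a joint): turn of the ring in rad: 0 at the start (tight), growing anticlockwise seen from above; 6.283 a turn, ends at 18.85. It turns with constant friction (0.04 N m, about 1 N at the rim) and stays where it is left; it does not noticeably rise
- clip_pivot (a point): vertical pivot of the clip, fixed to the base at (0, 108) mm in the base's x, y and 72 mm above the table, on a post of radius 10 mm that reaches z = 78 mm
- clip_tab (a point): top centre of the black upright tab at the clip's free end, 12 x 12 mm, from 72 to 96 mm above the table, 88 mm from the pivot. The clip's bar (10 mm wide, 4 mm thick, from z 72 to 76 mm) runs from pivot to tab above the ring
- clip (a joint): swing of the clip about its pivot in rad: at 0 it points along the base's -y, across the ring to the glass; it grows anticlockwise seen from above, and at 1.5 (stop) it points along the base's +x, clear of the ring. Starts between 0 and 0.35. It stays where it is left (friction 0.05 N m)
- dimmer_mark (a point): white line on the small black dimmer wheel (radius 23, 14 mm high) on the base's top at its own x = -75, y = -135 mm; to be left alone
- objective: loose objective lens standing on the base's top, radius 14 mm, 42 mm high; origin under it; to be left alone
- reagent: small amber bottle, radius 16, 65 mm high, loose on the table; origin under it; leave alone
- flask: conical glass flask, foot radius 36, 103 mm high, loose on the table; origin under it; leave alone
- dish: closed Petri dish, radius 47, 16 mm high, loose on the table; origin under it; leave alone
- tomato: tomato, radius 34, 50 mm high, loose on the table; origin under it; leave alone
- slidebox: grey slide box 85 x 75 x 30 mm, loose on the table; origin under it; leave alone
- beaker: glass beaker, radius 32, 85 mm high, loose on the table; origin under it; leave alone

How it is judged:
On the way, in this order (a step that is already met when the one before it is completed fails the run):
1. the clip is swung back to its stop while the ring is still tight (value of joint clip above 1.25 rad and value of joint ring below 0.5 rad), for 0.2 s.
2. the ring has made two full turns (value of joint ring between 11.97 and 13.17 rad), for 0.2 s.
At the end, for the whole second after the job is handed in: the ring rests two full turns (within 34 degrees, 0.6 rad) anticlockwise of its tight start, and the clip is still swung back to within 0.25 rad of its stop (all of step 2 and velocity of joint ring between -0.05 and 0.05 rad/s and value of joint clip above 1.25 rad); the robot touches nothing.
It fails at once if the dimmer wheel is turned (its mark moved by over 8 mm) (distance of dimmer_mark from where it was at the start of the episode above 0.008 m).
It fails at once if the objective, bottle, flask, dish, tomato, slide box or beaker is shifted or lifted by over 20 mm (distance of any of objective, reagent, flask, dish, tomato, slidebox, beaker from where it was at the start of the episode above 0.02 m).
It also fails if it takes over 72 s, if anything falls off the work surface, if the arm or the gripper's body presses on something with over 40 N, if the wrist force passes 120 N, or if a joint passes its speed limit or range.

## Robot

A 6-joint arm with a two-finger parallel gripper is mounted at the origin on the work surface. World frame = base frame: x ahead of the robot, y to its left, z up, the work surface at z = 0. Lengths are in m, angles in rad, forces in N, time in s.
With the tool pointing down it reaches from about 0.35 to 0.875 m from the base axis. Payload 4.2 kg.
Tool frame: the origin (TCP) lies on the centre line of the jaws, within the pads' length; the fingertips stand 22 mm ahead of it and the grasp point (between the pads) lies 3 mm ahead of it; z points along the fingers, y is the line along which they close (so a half turn about z gives the same grasp; the last joint's range is limited). The gripper opens to 87 mm and grips with 3 to 60 N. Pads are 19 mm wide; open, the fingers measure 117 mm over their backs; the gripper's body (75 mm by 190 mm) begins 51 mm behind the grasp point.
Start: joints at [-0.917, 0.385, 0.008, 0, -1.194, -0.259], TCP at [0.24, -0.577, 0.245] pointing down, gripper open.
Joint ranges: [-3.14, 3.14], [-1.21, 2.06], [-1.07, 1.41], [-3.16, 2.05], [-2.99, -0.16], [-3.1, 3.1]. Speed limits (rad/s): [2.79, 2.79, 3.14, 3.14, 3.14, 3.14].

## Interface

Orientations are given as a unit quaternion [x, y, z, w].
In Python, from workcell import get_obs, imaging, workorder gives the robot as it stands.
- The arm moves only by the tool play_rows, never from a script. Its argument "increments" is text: rows parted by semicolons, each of 5 numbers parted by spaces: the shift along the tool's x, y, z in mm, then the turn about the tool's z in degrees, then the finger opening in mm, from 0 to 87. A call has 1 to 20 rows; each row is the pose to reach, as a shift and turn from the pose commanded when the call began, along the tool's axes at that moment; what a row does not reach only later rows make up. A row lasts 1/12 s, in which the tool goes at most 41.7 mm and 7.16 degrees, less where a joint would pass 70% of its speed; a pose out of reach is approached as far as the arm can. A call with a gripper value outside its range is refused whole. The fingers move at their own pace and stop on an object; "newtons" is the grip in N (left out, the last holds). Time passes only in rows, so rows that repeat a pose let the fingers close. It gives the time, the measured TCP pose, the force, the opening and the grip force at its end, in the units of the state.
- get_obs(): the state, without advancing time (a new reading comes with each control period).
- imaging.camera(name): name is "scene" or "side" or "wrist"; returns the picture (420x560x3 uint8, red, green, blue); there is no depth.
- imaging.camera_model(name): a dict with "intrinsics" (3x3 intrinsics, pixels), "extrinsics" (4x4, takes a point from camera to world coordinates); the wrist camera has in their place "mount" (4x4, takes a point from camera to tool coordinates, whose origin is the TCP and whose axes are the flange's). Camera axes: x right, y down, z forward; pixel columns grow to the right and rows downward; lengths in m; the calibration is good to about 2 mm. A picture is of the moment at which its call begins: read the wrist's pose just before it. camera_model takes no time and is no camera call.
- workorder.hand_in(): hands the job in; it is judged then, once.
The state is a dict: "time": time; "q": joint angles; "qvel": joint speeds; "joint_torque": joint torques, N m; "tool_pos": TCP position; "eef_rot": TCP orientation; "contact_force": force on the tool from outside, world axes, zero at the start; "ft_torque": the same for the moment, N m; "grip_width": finger opening in m; "gripper_force": force on a finger pad.
Only numpy, scipy, OpenCV 4.12 (cv2) and the standard library are available. Lean on these libraries where they do the work, as an engineer would, in place of code of your own. Each camera call takes 0.05 s, during which the arm holds its last target. There are 200 camera calls.

## Working session

There is one attempt and no reset: what is moved stays moved. The work goes in short steps, Python scripts to look and compute and a tool call to move; the robot and the scene stay as the last step left them, time stands still between calls to the robot, and variables do not carry over. Pictures are saved under pics/ and viewed, at most 10 in all, crops included, and the job is handed in when it is done.

Besides the shell and the picture viewer there is one more tool, called after "Call:" by a JSON object that holds its "api" and its "payload". play_rows: Moves the arm, as the interface text tells. Its arguments: {"type":"object","properties":{"increments":{"type":"string"},"newtons":{"type":"number"}},"required":["increments"]}

```bash
mkdir -p pics; python3 - <<'E'
from workcell import get_obs, imaging
import cv2
for n in ("scene","side"):
    cv2.imwrite(f"pics/{n}0.png",imaging.camera(n)[:,:,::-1])
    m=imaging.camera_model(n);print(n,m["intrinsics"],m["extrinsics"])
print(imaging.camera_model("wrist"))
o=get_obs();print(o)
E
```

```text
scene [[505.28855581   0.         273.23904875]
 [  0.         505.28855581 211.13161132]
 [  0.           0.           1.        ]] [[-0.07698373  0.60067368 -0.79577927  1.4507591 ]
 [ 0.99697555  0.05489614 -0.05501052  0.07254723]
 [ 0.01064184 -0.79760739 -0.60308308  0.716726  ]
 [ 0.          0.          0.          1.        ]]
side [[459.94452689   0.         274.81834043]
 [  0.         459.94452689 214.72000828]
 [  0.           0.           1.        ]] [[-0.91224112 -0.23958593  0.33228711  0.20345146]
 [-0.40910003  0.57496057 -0.70856017  0.83147032]
 [-0.02129094 -0.78231638 -0.62251728  0.80585064]
 [ 0.          0.          0.          1.        ]]
{'intrinsics': array([[320.44763354,   0.        , 284.24404446],
       [  0.        , 320.44763354, 210.43067673],
       [  0.        ,   0.        ,   1.        ]]), 'mount': array([[-3.87971613e-04, -9.62993704e-01, -2.69523607e-01,
         7.47368020e-02],
       [ 9.99999807e-01, -2.42676468e-04, -5.72401165e-04,
        -1.77942189e-04],
       [ 4.85811681e-04, -2.69523777e-01,  9.62993612e-01,
        -1.39633061e-01],
       [ 0.00000000e+00,  0.00000000e+00,  0.00000000e+00,
         1.00000000e+00]])}
{'time': 0.1, 'q': array([-9.17328979e-01,  3.85431969e-01,  6.78275804e-03, -4.28874650e-04,
       -1.19399038e+00, -2.58606724e-01]), 'qvel': array([-0.00029614,  0.00029938,  0.00338863,  0.00213619,  0.00075692,
        0.0014178 ]), 'joint_torque': array([-6.29942697e-04, -3.91690278e+01,  1.87935859e+01,  4.23190176e+00,
        1.34791026e-02, -7.15089641e-05]), 'tool_pos': array([ 0.24025854, -0.57644736,  0.24360658]), 'eef_rot': array([-1.96072574e-01,  9.80588933e-01,  9.15223765e-04, -2.26929175e-04]), 'contact_force': array([ 0.28407533, -0.2161739 , -0.75558691]), 'ft_torque': array([ 0.01739059,  0.04140999, -0.01725835]), 'gripper_force': 0.0, 'grip_width': 0.08684255363322446}
```

View pics/scene0.png

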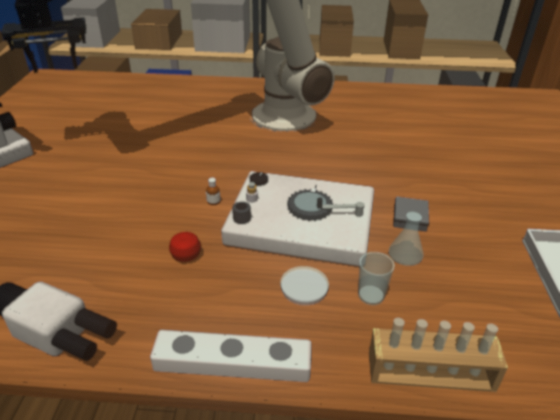

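View pics/side0.png

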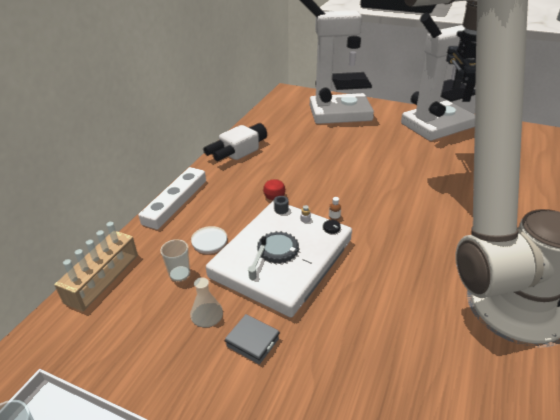

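```bash
python3 - <<'E'
import cv2
a=cv2.imread("pics/scene0.png")[160:265,200:390]
b=cv2.imread("pics/side0.png")[180:320,200:365]
cv2.imwrite("pics/a.png",cv2.resize(a,None,fx=4,fy=4,interpolation=cv2.INTER_CUBIC))
cv2.imwrite("pics/b.png",cv2.resize(b,None,fx=4,fy=4,interpolation=cv2.INTER_CUBIC))
E
```

```text
(no output)
```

View pics/a.png

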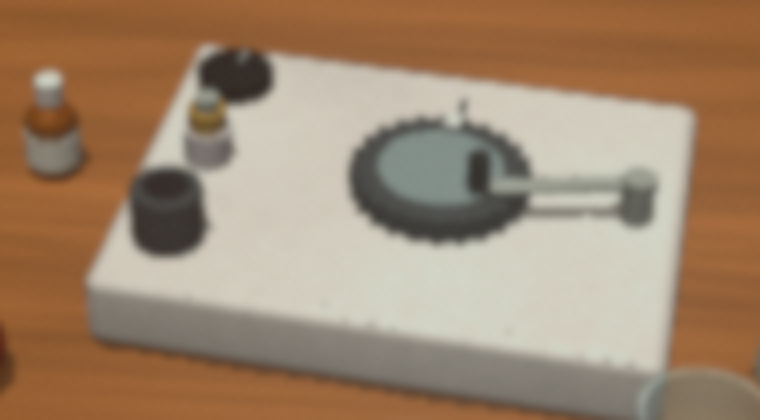

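View pics/b.png

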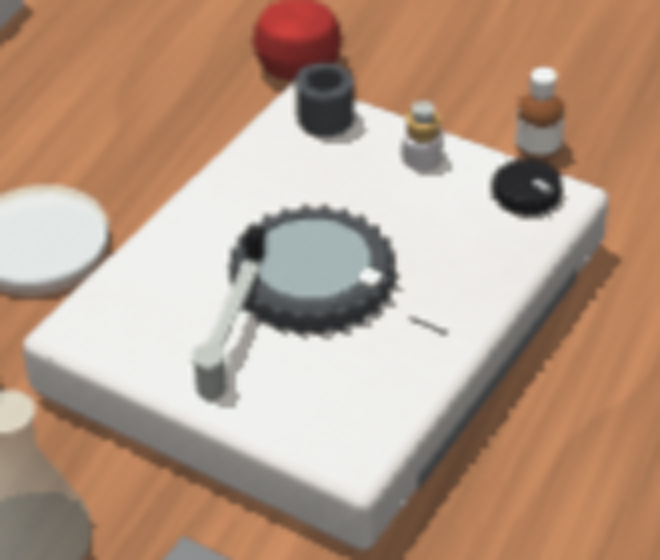

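```bash
cat > h.py <<'E'
import numpy as np
from workcell import get_obs, imaging
from scipy.spatial.transform import Rotation as R
from scipy.optimize import least_squares
def proj(n,P):
    m=imaging.camera_model(n);E=m["extrinsics"];c=(np.asarray(P)-E[:3,3])@E[:3,:3]
    u=c@m["intrinsics"].T;return u[...,:2]/u[...,2:]
E
python3 - <<'E'
from h import *
C=np.array([[-.12,-.17,.05],[-.12,.135,.05],[.12,.135,.05],[.12,-.17,.05],[0,.108,.078],[0,0,.065],[-.0405,0,.071]])
px={"scene":np.array([[200,45],[693,108],[668,370],[90,285],[638,175],[440,168],[455,118]])/4+[200,160],
"side":np.array([[607,195],[365,505],[28,345],[297,85],[210,352],[318,258],[371,276]])/4+[200,180]}
def W(p,C):
    c,s=np.cos(p[2]),np.sin(p[2]);return C@np.array([[c,s,0],[-s,c,0],[0,0,1]])+[p[0],p[1],0]
f=lambda p:np.concatenate([(proj(n,W(p,C))-px[n]).ravel() for n in px])
s=least_squares(f,[.55,0,0],loss="soft_l1");print(s.x);print(f(s.x).reshape(2,-1,2).round(1))
tab={"scene":np.array([480,155])/4+[200,160],"side":np.array([255,231])/4+[200,180]}
g=lambda a:np.concatenate([proj(n,W(s.x,np.array([.088*np.sin(a[0]),.108-.088*np.cos(a[0]),.096])))-tab[n] for n in tab])
t=least_squares(g,[.2]);print(t.x,t.fun)
# others
def xy(n,uv,z):
    uv=np.array(uv)
    return least_squares(lambda p:proj(n,np.array([p[0],p[1],z]))-uv,[.5,0]).x.round(3)
print("reagent",xy("scene",(213,203),0),"tomato",xy("scene",(185,250),0.01),"obj",xy("side",(305.5,217),.06),"flask",xy("scene",(407,250),.0),"slide",xy("side",(252,337),.03),"beak",xy("scene",(372,293),0),"dish",xy("side",(210,240),.016))
E
```

```text
[ 0.54675404  0.09111369 -0.1417174 ]
[[[-0.7 -2.5]
  [ 1.3 -2.1]
  [ 0.2 -1.6]
  [-2.4 -2.6]
  [ 0.7 -0.8]
  [ 0.1 -0.9]
  [-0.6 -0.9]]

 [[ 1.  -2. ]
  [ 0.3  0.5]
  [-4.1 -1.2]
  [-1.2 -3.1]
  [-1.3  0.5]
  [-2.4  0.2]
  [-1.1 -0.2]]]
[0.27737439] [ 0.02400082 -1.55023141 -0.91499543 -0.6926815 ]
reagent [ 0.486 -0.139] tomato [ 0.67  -0.166] obj [ 0.525 -0.039] flask [0.617 0.303] slide [0.497 0.331] beak [0.75  0.219] dish [0.737 0.093]
```

Call:
{"api": "play_rows", "payload": {"increments": "-470 540 0 30.7 0;-470 540 0 30.7 0;-470 540 0 30.7 0;-470 540 0 30.7 0;-470 540 0 30.7 0;-470 540 0 30.7 0;-470 540 0 30.7 0;-470 540 0 30.7 0;-470 540 0 30.7 0;-470 540 0 30.7 0;-470 540 0 30.7 0;-470 540 0 30.7 0;-470 540 0 30.7 0;-470 540 0 30.7 0;-470 540 0 30.7 0;-470 540 0 30.7 0;-470 540 0 30.7 0;-470 540 0 30.7 0;-470 540 0 30.7 0;-470 540 0 30.7 0"}}

```text
time: 1.77
tool_pos: [0.4661, 0.1027, 0.2438]
eef_rot: [0.07, 0.998, -0.0, -0.001]
contact_force: [-0.5, 0.0, 0.3]
grip_width: 0.0007
gripper_force: 0.0
```

```bash
cat >> h.py <<'E'
def wxy(uv,z,o):
    "wrist pixel -> world point at height z"
    m=imaging.camera_model("wrist");M=m["mount"];Rt=R.from_quat(o["eef_rot"]).as_matrix()
    d=Rt@M[:3,:3]@np.linalg.solve(m["intrinsics"],[uv[0],uv[1],1]);c=Rt@M[:3,3]+o["tool_pos"]
    return (c+d*(z-c[2])/d[2])[:2]
E
python3 - <<'E'
from h import *
import cv2,json
o=get_obs();im=imaging.camera("wrist")[:,:,::-1];cv2.imwrite("pics/w1.png",im)
json.dump({k:list(o[k]) for k in("tool_pos","eef_rot")},open("w1.json","w"))
cv2.imwrite("pics/w1b.png",cv2.resize(im[:,80:480],(800,600)if 0 else None,fx=1.9,fy=1.42) if 0 else im)
print(o["tool_pos"],o["eef_rot"],o["contact_force"],o["time"],o["q"])
E
```

```text
[0.46611533 0.1026798  0.24383173] [ 6.97182382e-02  9.97566180e-01 -4.99104111e-04 -9.13430903e-04] [-0.51774066  0.01574234  0.33200162] 1.7667 [ 5.58057232e-01  1.32987362e-01 -3.40070776e-01 -2.97637948e-04
 -1.09980303e+00 -2.26826798e+00]
```

View pics/w1.png

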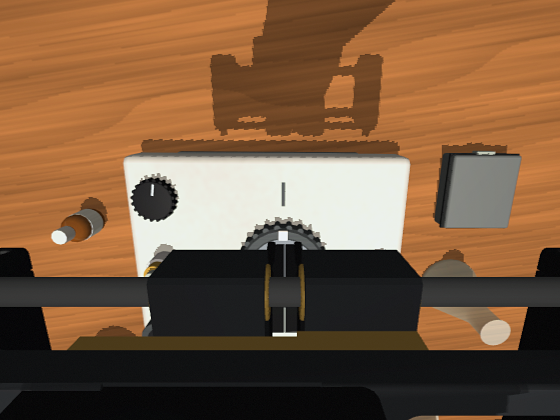

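```bash
python3 - <<'E'
from h import *
import json
o=json.load(open("w1.json"));o={k:np.array(v) for k,v in o.items()}
for n,uv,z in [("m93",(283,182),.05),("m67",(283,206.5),.05),("lug",(284,236),.071),("c-",(125,157),.05),("c+",(409.5,157),.05)]: print(n,wxy(uv,z,o).round(4))
p=(.54675,.0911,-.1417)
c,s=np.cos(p[2]),np.sin(p[2])
for q in [(-.093,0),(-.067,0),(-.0405,0),(-.12,-.17),(-.12,.135)]: print(round(p[0]+c*q[0]-s*q[1],4),round(p[1]+s*q[0]+c*q[1],4))
E
```

```text
m93 [0.4534 0.1021]
m67 [0.4798 0.0983]
lug [0.5058 0.0958]
c- [ 0.4047 -0.056 ]
c+ [0.4456 0.235 ]
0.4547 0.1042
0.4804 0.1006
0.5067 0.0968
0.4039 -0.0602
0.447 0.2417
```

Call:
{"api": "play_rows", "payload": {"increments": "-35 8 0 0 0;-69 16 0 0 0;-69 16 30 0 0;-69 16 65 0 0;-69 16 100 0 0;-69 16 125 0 0;-69 16 139 0 0;-69 16 139 0 0"}}

```text
time: 2.48
tool_pos: [0.5343, 0.1056, 0.1021]
eef_rot: [0.072, 0.997, -0.002, -0.004]
contact_force: [0.1, -0.3, -1.1]
grip_width: 0.0004
gripper_force: 0.0
```

Call:
{"api": "play_rows", "payload": {"increments": "-7.6 2.1 0 0 0;-16.4 2.1 0 0 0;-25.2 3 0 0 0;-33.8 4.7 0 0 0;-42.2 7.3 0 0 0;-50.3 10.8 0 0 0;-58 15 0 0 0;-65.3 19.9 0 0 0;-72 25.6 0 0 0;-78.1 31.9 0 0 0;-83.6 38.8 0 0 0;-88.3 46.2 0 0 0;-92.3 54.1 0 0 0;-94 58.1 0 0 0;-94 58.1 0 0 0"}}

```text
time: 3.73
tool_pos: [0.6391, 0.154, 0.1055]
eef_rot: [0.07, 0.998, 0.0, 0.0]
contact_force: [0.7, 0.1, 0.2]
grip_width: 0.0003
gripper_force: 0.0
```

```bash
python3 - <<'E'
from h import *
import cv2
o=get_obs();print(o["tool_pos"],o["contact_force"])
a=imaging.camera("side")[180:320,200:365,::-1]; b=imaging.camera("wrist")[:,:,::-1]
a=cv2.resize(a,(495,420),interpolation=cv2.INTER_CUBIC)
cv2.imwrite("pics/c.png",cv2.resize(np.hstack([a,b]),(800,318)))
E
```

```text
[0.63907654 0.15401623 0.10550967] [0.69711523 0.06323354 0.18526572]
```

View pics/c.png

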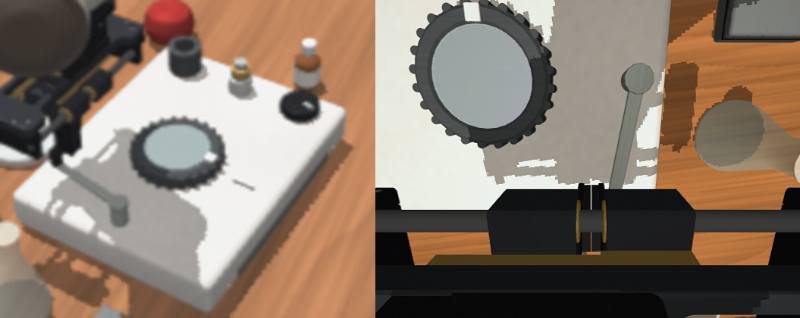

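Call:
{"api": "play_rows", "payload": {"increments": "-1 3 0 0 0;-1.5 5 0 0 0;-2 7 0 0 0;-2.5 9 0 0 0;-2.5 9 0 0 0"}}

```text
time: 4.25
tool_pos: [0.6422, 0.1616, 0.1056]
eef_rot: [0.07, 0.998, 0.0, 0.0]
contact_force: [-0.1, 0.3, -0.6]
grip_width: 0.0004
gripper_force: 0.0
```

```bash
python3 - <<'E'
from h import *
import cv2
o=get_obs();print(o["tool_pos"],o["contact_force"])
b=imaging.camera("wrist");cv2.imwrite("pics/w2.png",b[:,:,::-1])
sub=b[0:240,40:270].astype(int)
ref=b[95,145].astype(int);print(ref)
m=(np.abs(sub-ref).sum(2)<30).astype(np.uint8);m=cv2.morphologyEx(m,cv2.MORPH_OPEN,np.ones((5,5)))
n,l,st,ce=cv2.connectedComponentsWithStats(m)
i=l[95,105];c=max(cv2.findContours((l==i).astype(np.uint8),0,1)[0],key=len)
e=cv2.fitEllipse(cv2.convexHull(c));print(e,st[i]);uv=np.array(e[0])+[40,0]
print("ring",wxy(uv,.065,o))
piv=wxy((np.array([638,78])/.7583-[495,0]),.078,o);print("piv",piv)
E
```

```text
[0.64222007 0.16163351 0.10560441] [-0.11762137  0.2748118  -0.61535061]
[157 166 164]
((83.89250946044922, 95.5158920288086), (125.0590591430664, 144.5328826904297), 143.77078247070312) [   19    27   131   138 14074]
ring [0.54363892 0.08895404]
piv [0.56427411 0.20309389]
```

View pics/w2.png

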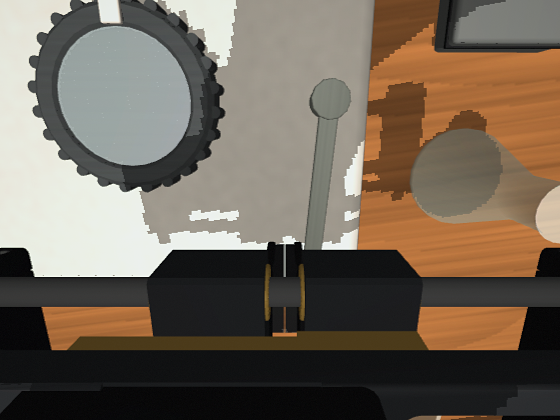

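Call:
{"api": "play_rows", "payload": {"increments": "-0.5 2 0 0 0;-0.5 3.5 0 0 0;-0.5 3.5 0 0 0;0 -15 0 0 0;2 -45 0 0 0;4 -85 0 0 0;4 -85 14 0 0;4 -85 28 0 0;4 -85 28 0 0;4 -85 28 0 0"}}

```text
time: 5.13
tool_pos: [0.6258, 0.077, 0.0772]
eef_rot: [0.071, 0.997, -0.0, -0.0]
contact_force: [1.2, 0.2, 1.0]
grip_width: -0.0001
gripper_force: 0.0
```

```bash
cat >> h.py <<'E'
YAW=-.1396
def base(p,c=(.545,.0893)):
    d=np.asarray(p)[:2]-c;cs,sn=np.cos(YAW),np.sin(YAW)
    return (np.array([cs*d[0]+sn*d[1],-sn*d[0]+cs*d[1]])*1e3).round(1)
def st():
    o=get_obs();f=o["contact_force"];print(o["time"],base(o["tool_pos"]),"z",o["tool_pos"][2].round(4),"F",base(f/1e3,(0,0)),f[2].round(1));return o
E
python3 -c "
from h import *
st()"
```

```text
5.1333 [81.8 -0.9] z 0.0772 F [1.2 0.3] 1.0
```

Call:
{"api": "play_rows", "payload": {"increments": "10 1 0 0 0;18 1 0 0 0;20 1 0 0 0;21 1 0 0 0;22 1 0 0 0;22 1 0 0 0;22 1 0 0 0"}}

```text
time: 5.72
tool_pos: [0.607, 0.0824, 0.0787]
eef_rot: [0.07, 0.998, 0.001, 0.003]
contact_force: [5.4, -1.1, -1.5]
grip_width: 0.0005
gripper_force: 2.5
```

```bash
python3 -c "
from h import *
st()"
```

```text
5.7167 [62.4  1.8] z 0.0787 F [ 5.5 -0.4] -1.5
```

Call:
{"api": "play_rows", "payload": {"increments": "1 0 0 0 0;2 0 0 0 0;2 0 0 0 0;2 0 0 0 0"}}

```text
time: 6.05
tool_pos: [0.6069, 0.0828, 0.0789]
eef_rot: [0.07, 0.998, 0.001, 0.005]
contact_force: [9.1, -2.1, -4.3]
grip_width: 0.0003
gripper_force: 4.5
```

```bash
python3 -c "
from h import *
st()"
```

```text
6.05 [62.2  2.2] z 0.0789 F [ 9.3 -0.8] -4.3
```

```bash
cat > path.py <<'E'
import sys
from h import *
def P(s,re=45.7,r=50.7,hx=11.,hy=9.):
    segs=[("l",hy),("a",0),("l",2*hx),("a",1),("l",2*hy),("a",2),("l",2*hx),("a",3),("l",hy)]
    L=[x*1. if k=="l" else r*np.pi/2 for k,x in segs];s%=sum(L)
    # corner walk: accumulate position
    x,y=re+hx,0.
    dirs=iter([(0,1),(-1,0),(0,-1),(1,0),(0,1)])
    for (k,v),l in zip(segs,L):
        t=min(s,l)
        if k=="l": d=next(dirs);x+=d[0]*t;y+=d[1]*t
        else:
            a=v*np.pi/2;b=a+t/r;x+=re*(np.cos(b)-np.cos(a));y+=re*(np.sin(b)-np.sin(a))
        s-=l
        if s<=0: break
    return np.array([x,y])
def rows(s0,ds,n,cur):
    ps=[np.round(2*(P(s0+ds*(i+1))-cur))/2 for i in range(n)]
    print(";".join(f"{-p[0]:g} {p[1]:g} 0 0 0" for p in ps));print("end s",s0+ds*n,"cmd",(cur+ps[-1]))
E
python3 -c "
from path import *
rows(0,5,20,np.array([57.8,.1]))"
```

```text
1 5 0 0 0;1 10 0 0 0;1.5 14.5 0 0 0;2 18.5 0 0 0;3.5 23 0 0 0;5 27.5 0 0 0;7 31.5 0 0 0;9.5 35 0 0 0;12 38.5 0 0 0;15 42 0 0 0;18.5 45 0 0 0;22.5 47.5 0 0 0;26.5 49.5 0 0 0;30.5 51.5 0 0 0;34.5 53 0 0 0;39 54 0 0 0;43.5 54.5 0 0 0;48 54.5 0 0 0;53 54.5 0 0 0;58 54.5 0 0 0
end s 100 cmd [-0.2 54.6]
```

Call:
{"api": "play_rows", "payload": {"increments": "1 5 0 0 0;1 10 0 0 0;1.5 14.5 0 0 0;2 18.5 0 0 0;3.5 23 0 0 0;5 27.5 0 0 0;7 31.5 0 0 0;9.5 35 0 0 0;12 38.5 0 0 0;15 42 0 0 0;18.5 45 0 0 0;22.5 47.5 0 0 0;26.5 49.5 0 0 0;30.5 51.5 0 0 0;34.5 53 0 0 0;39 54 0 0 0;43.5 54.5 0 0 0;48 54.5 0 0 0;53 54.5 0 0 0;58 54.5 0 0 0"}}

```text
time: 7.72
tool_pos: [0.5557, 0.1479, 0.0789]
eef_rot: [0.07, 0.998, 0.003, 0.004]
contact_force: [3.1, 8.0, -1.7]
grip_width: 0.0003
gripper_force: 4.3
```

```bash
cat >> h.py <<'E'
def lug(tag):
    "ring angle from brightest near-white spot on the lug circle in side/scene views"
    import cv2
    for n in("side","scene"):
        im=imaging.camera(n);cv2.imwrite(f"pics/{n}_{tag}.png",im[:,:,::-1])
        a=np.arange(0,2*np.pi,.02);v=np.zeros(len(a))
        for rr in (37,40.5,44):
            b=a+YAW+np.pi;pts=np.c_[.545+rr/1e3*np.cos(b),.0893+rr/1e3*np.sin(b),np.full(len(a),.0705)]
            uv=proj(n,pts).astype(np.float32)
            v+=cv2.remap(im.min(2),uv[:,:1],uv[:,1:],cv2.INTER_LINEAR)[:,0]/3.
        i=np.argsort(-v)[:8];print(n,a[i].round(2),v[i].round(0),"median",np.median(v))
E
python3 -c "
from path import *
st();lug('1')
rows(100,5,20,np.array([-.2,54.6]))"
```

```text
7.7167 [ 2.4 59.5] z 0.0789 F [2.  8.3] -1.7
side [1.6  1.62 1.58 1.34 1.32 1.3  1.56 1.36] [155. 154. 153. 152. 152. 149. 149. 148.] median 61.33333333333334
scene [2.06 2.08 2.04 2.1  2.02 2.12 2.14 2.  ] [178. 177. 177. 176. 174. 173. 169. 168.] median 119.0
5 0 0 0 0;10 0 0 0 0;14.5 -0 0 0 0;19 -0.5 0 0 0;23.5 -1.5 0 0 0;28 -3 0 0 0;32 -5 0 0 0;36 -7.5 0 0 0;39.5 -10 0 0 0;43 -13 0 0 0;46 -16.5 0 0 0;48.5 -20 0 0 0;51 -23.5 0 0 0;53 -28 0 0 0;54.5 -32 0 0 0;55.5 -36.5 0 0 0;56.5 -41 0 0 0;56.5 -45.5 0 0 0;56.5 -50.5 0 0 0;56.5 -55.5 0 0 0
end s 200 cmd [-56.7  -0.9]
```

Call:
{"api": "play_rows", "payload": {"increments": "5 0 0 0 0;10 0 0 0 0;14.5 0 0 0 0;19 -0.5 0 0 0;23.5 -1.5 0 0 0;28 -3 0 0 0;32 -5 0 0 0;36 -7.5 0 0 0;39.5 -10 0 0 0;43 -13 0 0 0;46 -16.5 0 0 0;48.5 -20 0 0 0;51 -23.5 0 0 0;53 -28 0 0 0;54.5 -32 0 0 0;55.5 -36.5 0 0 0;56.5 -41 0 0 0;56.5 -45.5 0 0 0;56.5 -50.5 0 0 0;56.5 -55.5 0 0 0"}}

```text
time: 9.48
tool_pos: [0.4869, 0.096, 0.0772]
eef_rot: [0.071, 0.997, -0.001, -0.002]
contact_force: [-4.5, 1.1, 4.2]
grip_width: 0.0004
gripper_force: 2.8
```

```bash
python3 -c "
from path import *
st();lug('2')
rows(200,5,20,np.array([-56.7,-.9]))"
```

```text
9.4833 [-58.5  -1.4] z 0.0772 F [-4.6  0.4] 4.2
side [3.8  3.78 3.82 3.76 3.84 3.74 3.86 3.72] [226. 226. 223. 222. 220. 219. 217. 216.] median 58.66666666666667
scene [3.82 3.8  3.78 3.84 3.76 3.86 3.88 3.74] [178. 178. 177. 177. 174. 173. 170. 170.] median 99.0
-0 -5 0 0 0;-0 -9.5 0 0 0;-0.5 -14 0 0 0;-1 -18.5 0 0 0;-2.5 -23 0 0 0;-4 -27 0 0 0;-6 -31 0 0 0;-8.5 -35 0 0 0;-11.5 -38.5 0 0 0;-14.5 -41.5 0 0 0;-18 -44.5 0 0 0;-22 -47 0 0 0;-25.5 -49 0 0 0;-30 -51 0 0 0;-34 -52.5 0 0 0;-38.5 -53 0 0 0;-43 -53.5 0 0 0;-48 -54 0 0 0;-53 -54 0 0 0;-58 -54 0 0 0
end s 300 cmd [  1.3 -54.9]
```

Call:
{"api": "play_rows", "payload": {"increments": "0 -5 0 0 0;-0.5 -9.5 0 0 0;-1 -14 0 0 0;-1.5 -18.5 0 0 0;-3 -23 0 0 0;-4.5 -27 0 0 0;-6.5 -31 0 0 0;-9 -35 0 0 0;-12 -38.5 0 0 0;-15 -41.5 0 0 0;-18.5 -44.5 0 0 0;-22.5 -47 0 0 0;-26 -49 0 0 0;-30.5 -51 0 0 0;-34.5 -52.5 0 0 0;-39 -53 0 0 0;-43 -53.5 0 0 0;-48 -54 0 0 0;-53 -54 0 0 0;-58 -54 0 0 0"}}

```text
time: 11.25
tool_pos: [0.5374, 0.0314, 0.0772]
eef_rot: [0.071, 0.997, -0.003, -0.003]
contact_force: [-2.3, -14.3, 0.9]
grip_width: 0.0006
gripper_force: 7.1
```

```bash
python3 -c "
from path import *
st();lug('3')
rows(300,5,20,np.array([1.3,-54.9]))"
```

```text
11.25 [  0.6 -58.4] z 0.0772 F [ -0.3 -14.5] 0.9
side [5.64 5.66 5.68 5.62 5.7  5.6  5.72 5.58] [161. 161. 161. 161. 160. 159. 157. 155.] median 99.0
scene [3.52 5.68 5.7  3.56 3.14 3.54 3.6  3.58] [124. 124. 124. 124. 124. 124. 124. 124.] median 97.33333333333334
-5 0 0 0 0;-10 0 0 0 0;-14.5 0.5 0 0 0;-18.5 1 0 0 0;-23 2 0 0 0;-27.5 3.5 0 0 0;-31.5 5.5 0 0 0;-35.5 8 0 0 0;-39 10.5 0 0 0;-42 14 0 0 0;-45 17 0 0 0;-48 20.5 0 0 0;-50 24.5 0 0 0;-52 28.5 0 0 0;-53.5 33 0 0 0;-54.5 37.5 0 0 0;-55 42 0 0 0;-55.5 46.5 0 0 0;-55.5 51.5 0 0 0;-55.5 56.5 0 0 0
end s 400 cmd [56.8  1.6]
```

Call:
{"api": "play_rows", "payload": {"increments": "-5 0 0 0 0;-10 0 0 0 0;-14.5 0.5 0 0 0;-18.5 1 0 0 0;-23 2 0 0 0;-27.5 3.5 0 0 0;-31.5 5.5 0 0 0;-35.5 8 0 0 0;-39 10.5 0 0 0;-42 14 0 0 0;-45 17 0 0 0;-48 20.5 0 0 0;-50 24.5 0 0 0;-52 28.5 0 0 0;-53.5 33 0 0 0;-54.5 37.5 0 0 0;-55 42 0 0 0;-55.5 46.5 0 0 0;-55.5 51.5 0 0 0;-55.5 56.5 0 0 0"}}

```text
time: 13.02
tool_pos: [0.6059, 0.0854, 0.0786]
eef_rot: [0.07, 0.998, 0.002, 0.005]
contact_force: [6.4, -1.8, -3.8]
grip_width: 0.0003
gripper_force: 3.4
```

```bash
python3 -c "
from path import *
st();lug('4')
rows(400,5,20,np.array([56.8,1.6]))"
```

```text
13.0167 [60.9  4.6] z 0.0786 F [ 6.6 -0.9] -3.8
side [1.48 1.5  1.52 1.46 1.54 1.56 1.58 1.44] [190. 188. 187. 187. 186. 184. 179. 179.] median 89.66666666666666
scene [3.74 3.76 3.78 3.72 3.8  3.7  3.82 3.84] [117. 116. 116. 116. 116. 116. 116. 115.] median 52.0
0 5 0 0 0;0 9.5 0 0 0;0.5 14 0 0 0;1.5 18.5 0 0 0;3 23 0 0 0;4.5 27 0 0 0;6.5 31 0 0 0;9 34.5 0 0 0;12 38 0 0 0;15 41.5 0 0 0;18.5 44 0 0 0;22.5 46.5 0 0 0;26.5 49 0 0 0;30.5 50.5 0 0 0;35 52 0 0 0;39.5 52.5 0 0 0;44 53 0 0 0;48.5 53 0 0 0;53.5 53 0 0 0;58.5 53 0 0 0
end s 500 cmd [-1.7 54.6]
```

Call:
{"api": "play_rows", "payload": {"increments": "0 5 0 0 0;0 9.5 0 0 0;0.5 14 0 0 0;1.5 18.5 0 0 0;3 23 0 0 0;4.5 27 0 0 0;6.5 31 0 0 0;9 34.5 0 0 0;12 38 0 0 0;15 41.5 0 0 0;18.5 44 0 0 0;22.5 46.5 0 0 0;26.5 49 0 0 0;30.5 50.5 0 0 0;35 52 0 0 0;39.5 52.5 0 0 0;44 53 0 0 0;48.5 53 0 0 0;53.5 53 0 0 0;58.5 53 0 0 0"}}

```text
time: 14.78
tool_pos: [0.5524, 0.1481, 0.0782]
eef_rot: [0.07, 0.998, 0.003, 0.002]
contact_force: [1.7, 11.2, 0.2]
grip_width: 0.0004
gripper_force: 5.5
```

```bash
python3 -c "
from path import *
st();lug('5')
rows(500,5,20,np.array([-1.7,54.6]))"
```

```text
14.7833 [-0.9 59.3] z 0.0782 F [ 0.1 11.4] 0.2
side [1.46 1.44 1.48 1.42 1.4  1.5  1.38 1.16] [156. 155. 153. 152. 148. 144. 141. 141.] median 60.0
scene [3.38 3.4  3.36 3.42 3.34 3.44 3.46 3.32] [182. 181. 180. 180. 177. 176. 172. 171.] median 112.66666666666666
5 0 0 0 0;10 0 0 0 0;14.5 -0 0 0 0;19 -1 0 0 0;23.5 -2 0 0 0;27.5 -3.5 0 0 0;31.5 -5.5 0 0 0;35.5 -8 0 0 0;39 -11 0 0 0;42 -14 0 0 0;45 -17.5 0 0 0;48 -21 0 0 0;50 -25 0 0 0;52 -29 0 0 0;53.5 -33.5 0 0 0;54.5 -37.5 0 0 0;55 -42 0 0 0;55 -47 0 0 0;55 -52 0 0 0;55 -57 0 0 0
end s 600 cmd [-56.7  -2.4]
```

Call:
{"api": "play_rows", "payload": {"increments": "5 0 0 0 0;10 0 0 0 0;14.5 0 0 0 0;19 -1 0 0 0;23.5 -2 0 0 0;27.5 -3.5 0 0 0;31.5 -5.5 0 0 0;35.5 -8 0 0 0;39 -11 0 0 0;42 -14 0 0 0;45 -17.5 0 0 0;48 -21 0 0 0;50 -25 0 0 0;52 -29 0 0 0;53.5 -33.5 0 0 0;54.5 -37.5 0 0 0;55 -42 0 0 0;55 -47 0 0 0;55 -52 0 0 0;55 -57 0 0 0"}}

```text
time: 16.55
tool_pos: [0.4856, 0.0943, 0.0766]
eef_rot: [0.071, 0.997, -0.001, -0.003]
contact_force: [-5.9, 1.9, 3.6]
grip_width: 0.0005
gripper_force: 3.3
```

```bash
python3 -c "
from path import *
st();lug('6')
rows(600,5,13,np.array([-56.7,-2.4]))"
```

```text
16.55 [-59.5  -3.3] z 0.0766 F [-6.1  1.1] 3.6
side [2.84 2.82 2.8  2.86 2.3  2.88 2.32 2.78] [121. 121. 120. 120. 118. 117. 116. 116.] median 71.33333333333333
scene [5.28 5.26 5.3  5.24 5.32 5.22 5.34 5.2 ] [179. 178. 177. 176. 175. 173. 171. 171.] median 103.66666666666667
-0 -5 0 0 0;-0 -9.5 0 0 0;-0.5 -14 0 0 0;-1.5 -18.5 0 0 0;-3 -22.5 0 0 0;-4.5 -27 0 0 0;-7 -30.5 0 0 0;-9.5 -34.5 0 0 0;-12.5 -38 0 0 0;-15.5 -41 0 0 0;-19 -44 0 0 0;-23 -46 0 0 0;-27 -48.5 0 0 0
end s 665 cmd [-29.7 -50.9]
```

Call:
{"api": "play_rows", "payload": {"increments": "0 -5 0 0 0;0 -9.5 0 0 0;-0.5 -14 0 0 0;-1.5 -18.5 0 0 0;-3 -22.5 0 0 0;-4.5 -27 0 0 0;-7 -30.5 0 0 0;-9.5 -34.5 0 0 0;-12.5 -38 0 0 0;-15.5 -41 0 0 0;-15.5 -41 0 0 0;-12 -44.5 0 0 0;-5.5 -51 0 0 0;1 -57 0 0 0;1 -57 -30 0 0;1 -57 -70 0 0;1 -57 -110 0 0;1 -57 -150 0 0;1 -57 -150 0 0;1 -57 -150 0 0"}}

```text
time: 18.32
tool_pos: [0.4813, 0.0402, 0.2309]
eef_rot: [0.07, 0.998, 0.002, 0.004]
contact_force: [-1.1, 0.1, -0.7]
grip_width: 0.0003
gripper_force: 0.0
```

```bash
python3 -c "
from path import *
import cv2
st();lug('7')
a=cv2.imread('pics/side_7.png')[180:320,200:365];b=cv2.imread('pics/scene_7.png')[140:280,220:385]
cv2.imwrite('pics/d.png',cv2.resize(np.hstack([a,b]),(792,336),interpolation=cv2.INTER_CUBIC))"
```

```text
18.3167 [-56.3 -57.5] z 0.2309 F [-1.1 -0. ] -0.7
side [0.   6.28 0.02 6.26 0.04 6.24 0.06 6.22] [227. 226. 224. 223. 221. 221. 216. 215.] median 117.99999999999999
scene [0.   6.28 0.02 6.26 0.04 6.24 0.06 6.22] [187. 187. 187. 187. 184. 183. 180. 177.] median 119.66666666666669
```

View pics/d.png

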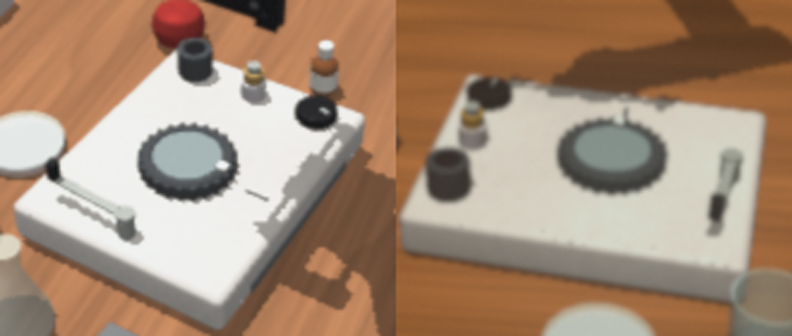

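The lug at crop pixel (222,166) is back at the mark at (257,195), and the clip runs from its pivot (125,220) to the tab (53,168), clear of the ring. The arm is clear too, so I'm handing in.

```bash
python3 -c "
from workcell import workorder
print(workorder.hand_in())"
```

```text
the job is handed in; nothing more can be done
None
```

The job is handed in: the clip is swung back to about its stop, the ring is two full turns anticlockwise with its lug at the mark (both cameras read about 0 rad off), and the arm is clear of the base; no verdict was shown.

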